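# Centre a parcel on the postal scale's pan

### The arm

A 6-joint arm with a two-finger parallel gripper is mounted at the origin on the work surface. World frame = base frame: x ahead of the robot, y to its left, z up, the work surface at z = 0. Lengths are in m, angles in rad, forces in N, time in s.
With the tool pointing down it reaches from about 0.325 to 0.925 m from the base axis. Payload 3.1 kg.
Tool frame: the origin (TCP) lies midway between the tips of the shut fingers; the grasp point (between the pads) lies 19 mm behind it; x points along the fingers, z is the direction in which the jaws open and shut, and the axes are right-handed (so a half turn about x gives the same grasp; the last joint's range is limited). The gripper opens to 85 mm and grips with 20 to 120 N. Pads are 22 mm wide; open, the fingers measure 114 mm over their backs; the gripper's body (76 mm by 85 mm) begins 54 mm behind the grasp point. The pads swing forward as they close: fully open they stand 13 mm farther back than shut.
Start: joints at [1.156, 0.217, 1.613, -0, 1.311, -0.112], TCP at [0.186, 0.597, 0.231] pointing down, gripper open.
Joint ranges: [-2.75, 2.75], [-0.78, 2.1], [0.31, 2.55], [-1.13, 4.27], [0.13, 2.63], [-2.58, 2.58]. Speed limits (rad/s): [2.79, 2.79, 3.14, 3.14, 3.14, 3.14].

### API

Orientations are given as [roll, pitch, yaw] about the fixed x, y, z axes, in that order (R = Rz(yaw) Ry(pitch) Rx(roll)).
In Python, from bench import sensors, imaging, workorder, spotter gives the robot as it stands.
- The arm moves only by the tool jog_arm, never from a script. Its argument "plan" is a list of rows, each a list of 5 numbers: the shift along the world's x, y, z in mm, then the turn about the world's z in rad, then the opening, from 0 (shut) to 1 (fully open). In form: [[tx, ty, tz, twist, fingers], ...]. A call has 1 to 20 rows; each row is the pose to reach, as a shift and turn from the pose measured when the call began; what a row does not reach only later rows make up. A row lasts 1/8 s, in which the tool goes at most 62.5 mm and 10.7 degrees, less where a joint would pass 70% of its speed; a pose out of reach is approached as far as the arm can. A call with a gripper value outside its range is refused whole. The fingers move at their own pace and stop on an object; "grip_force" is the grip in N (left out, the last holds). Time passes only in rows, so rows that repeat a pose let the fingers close. It gives the time, the measured TCP pose, the force and the opening at its end, in the units of the state.
- sensors.state(): the state, without advancing time (a new reading comes with each control period).
- imaging.grab_frame(name): name is "scene" or "top"; returns the picture (384x512x3 uint8, red, green, blue); there is no depth.
- imaging.camera_model(name): a dict with "K" (3x3 intrinsics, pixels), "eye" and "orientation" of the camera in the world. Camera axes: x right, y up, looking along -z (the intrinsics and any distortion apply to the point x, -y, -z); pixel columns grow to the right and rows downward; lengths in m; the calibration is good to about 2 mm. A picture is of the moment at which its call begins. camera_model takes no time and is no camera call.
- workorder.hand_in(): hands the job in, once; it reports no verdict.
Trained networks look in the newest picture that a camera, given by its name, has taken for a name from the list of things; names that differ only in an ending like _2 or _b are one class to them, and where a whole thing is asked for, a point or a joint stands for the part that bears it (a point fixed in the world has none). Each returns a list of dicts, best first, with "p" (0 to 1); they miss things now and then, are a little off and sometimes report something else, mostly with a low value. They report only what shows in the picture. A call takes as long as a camera call. They do not tell look-alikes from the thing itself.
- spotter.silhouettes(thing, camera): "region" (384x512 bool, what is visible of it).
- spotter.mark_of(thing, camera): "at" ([x, y, z] in m, in world coordinates, good to about 4 mm: a listed point, or the origin of a listed thing).
The state is a dict: "time_s": time; "q": joint angles; "qvel": joint speeds; "joint_efforts": joint torques, N m; "position": TCP position; "eef_rot": TCP orientation; "ft_force": force on the tool from outside, world axes, zero at the start; "wrist_torque": the same for the moment, N m; "opening": opening from 0.0 (shut) to 1.0 (fully open).
Only numpy, scipy, OpenCV 4.12 (cv2) and the standard library are available. Lean on these libraries where they do the work, as an engineer would, in place of code of your own. Each camera call takes 0.05 s, during which the arm holds its last target. There are 200 camera calls.

### The job

Get the parcel ready for weighing: set it down flat on the steel pan of the postal scale, a little short of the two blue lips and with its long side along the pan's long side, then slide it gently home into the corner until it bears against both lips and has pushed in both orange tabs, so that no edge hangs over the pan, and let go of it. The pan is never clamped quite in the middle of the scale, so feel for the lips; do not bang the parcel or press it hard against the pan or its lips. Leave the tea flask, the mouse and the sign alone.

Things in the scene. Friction and masses are not known exactly. Their poses are not given: they have to be found in the camera images.
- parcel: Taped cardboard carton, 90 mm long (own x), 60 mm wide (own y), 60 mm high, 0.2 to 0.42 kg. Origin: centre of its underside. Starts flat on the desk, long axis within 0.5 rad of world x. Grip across the 60 mm width from above, fingertips 15 mm or more above its underside so that they clear the pan's lips. Either way round is right.
- scale: Grey postal scale, fixed to the desk, its x axis within 0.35 rad of world x. Origin: centre of the underside of the housing, 150 mm (own x) by 170 mm (own y), 30 mm high; a 26 mm high black console adjoins it out to x = -135 mm. A loose steel pan, 106 mm (along x) by 76 mm (along y), lies over it, square to it, upper face 45 mm above the desk.
- seat (a point): Point fixed to the scale, above its origin at the height of the pan's upper face; axes as the scale's. The true middle of the pan is not measured: it is clamped anywhere within 9 mm either way of this point in x, and also in y. It does not give way. The parcel's drag on the pan is about 1.5 to 5 N, more if pressed down. Set it down with under 25 N; against a lip keep weight and push together under 15 N.
- corner (a point): Where the inner corner of the two blue lips would be, at their top, were the pan exactly on this seat (so 9 mm uncertain too); axes as the scale's. Rigid lips: 8 mm thick, 10 mm high above the pan, one along its +x edge, one along its +y edge; the other edges are open. Bare pan inside them: 98 by 68 mm. A parcel touching both is 8 mm in from every pan edge.
- far_tab (a joint): Orange feeler tab, 22 mm wide, in the middle of the far (+x) lip, 2 to 8 mm above the pan. 0: out, standing 4 mm proud of the lip's inner face; 0.004 m: flush, parcel touching the lip. Pushed in along the scale's +x by about 0.2 N, far too little to feel; springs out by itself.
- left_tab (a joint): The like tab in the middle of the left (+y) lip, pushed in along the scale's +y. 0: out, 4 mm proud of the lip; 0.004 m: flush, parcel touching the lip. About 0.2 N.
- flask: Bystander: glass tea flask with steel cap, 64 mm across, 165 mm high, upright. Origin: centre of its underside.
- mouse: Bystander: black computer mouse, 105 mm (own x) by 60 mm by 33 mm high. Origin: centre of its underside.
- sign: Bystander: clear tent-shaped desk sign with pink cards, 90 mm (own x) by 180 mm (own y), 80 mm high. Origin: centre of its underside.
Mind the look-alikes: they are no part of the job. There is more than one size of the parcel; the one meant has the size given above.

How it is judged:
By the outcome, as a careful person would: the job done as asked, in the order asked, and still so for the second after the job is handed in, with the robot touching nothing.
It also fails if it takes over 72 s, if anything falls off the work surface, if the arm or the gripper's body presses on something with over 40 N, if the wrist force passes 120 N, or if a joint passes its speed limit or range.

## Working session

There is one attempt and no reset: what is moved stays moved. The work goes in short steps, Python scripts to look and compute and a tool call to move; the robot and the scene stay as the last step left them, time stands still between calls to the robot, and variables do not carry over. Pictures are saved under pics/ and viewed, about 8 in all and at most 12, crops included, and the job is handed in when it is done.

Besides the shell and the picture viewer there is one more tool, called as name(argument=value, ...), one argument or row to a line, values as JSON. jog_arm: Moves the arm, as the interface text tells. Its arguments: {"type":"object","properties":{"plan":{"type":"array"},"grip_force":{"type":"number"}},"required":["plan"]}

```bash
mkdir -p pics; ls
cat > h.py <<'E'
import numpy as np, cv2
from bench import sensors, imaging, workorder, spotter
from scipy.spatial.transform import Rotation as R
def cam(n):
    m=imaging.camera_model(n);o=np.array(m["orientation"],float)
    Rm=R.from_euler('xyz',o).as_matrix() if o.shape==(3,) else (o if o.shape==(3,3) else R.from_quat(o).as_matrix())
    return np.array(m["K"]),np.array(m["eye"]),Rm,m
def proj(n,P):
    K,e,Rm,_=cam(n);c=(np.atleast_2d(P)-e)@Rm*[1,-1,-1];p=c@K.T;return p[:,:2]/p[:,2:]
def unproj(n,uv,z):
    K,e,Rm,_=cam(n);uv=np.atleast_2d(uv);d=np.c_[uv,np.ones(len(uv))]@np.linalg.inv(K).T*[1,-1,-1]@Rm.T
    return e+d*((z-e[2])/d[:,2])[:,None]
def save(f,im,s=1.5):
    cv2.imwrite(f,cv2.resize(im[:,:,::-1],None,fx=s,fy=s,interpolation=cv2.INTER_CUBIC))
E
python3 - <<'E'
from h import *
ims=[]
for n in("scene","top"):
    im=imaging.grab_frame(n);save(f"pics/{n}0.png",im);print(cam(n)[3])
    for t in("parcel","scale","seat","corner","flask","mouse","sign"):
        print(n,t,[(round(d["p"],2),np.round(d["at"],3).tolist()) for d in spotter.mark_of(t,n)])
print(sensors.state())
E
```

```text
pics
{'K': array([[381.19756747,   0.        , 250.08035524],
       [  0.        , 381.19756747, 192.09208143],
       [  0.        ,   0.        ,   1.        ]]), 'eye': array([ 1.21549695, -0.59696555,  0.96692716]), 'orientation': array([ 0.75718185, -0.00429183,  0.82645675])}
scene parcel [(0.91, [0.37, -0.221, 0.001]), (0.88, [0.533, -0.157, -0.004]), (0.84, [0.45, -0.015, -0.001])]
scene scale [(0.63, [0.594, 0.176, 0.001]), (0.48, [0.559, 0.412, -0.003])]
scene seat [(0.65, [0.594, 0.176, 0.043])]
scene corner [(0.91, [0.642, 0.201, 0.054])]
scene flask [(0.81, [0.763, 0.053, -0.005])]
scene mouse [(0.87, [0.555, 0.414, -0.0])]
scene sign [(0.68, [0.55, -0.423, -0.002])]
{'K': array([[441.55539906,   0.        , 268.43714871],
       [  0.        , 441.55539906, 199.25135913],
       [  0.        ,   0.        ,   1.        ]]), 'eye': array([ 0.47564191, -0.00426596,  1.52632293]), 'orientation': array([ 7.41277559e-02,  6.83727236e-04, -1.57924723e+00])}
top parcel [(0.73, [0.454, -0.011, 0.003]), (0.67, [0.368, -0.219, 0.0]), (0.62, [0.535, -0.157, 0.0])]
top scale [(0.8
[... 185 characters left out ...]
, -0.003])]
top sign [(0.84, [0.552, -0.419, -0.001])]
{'time_s': 0.8, 'q': array([ 1.15576361e+00,  2.16825580e-01,  1.61337908e+00, -8.38364587e-07,
        1.31127842e+00, -1.12203525e-01]), 'qvel': array([-0.00105178, -0.00017538, -0.00134896, -0.00135705,  0.00069462,
       -0.00177575]), 'joint_efforts': array([ 1.64191579e-04, -3.96835721e+01, -3.04233599e+01, -1.37315765e-04,
        5.82803114e-04,  2.38425429e-06]), 'position': array([0.18638328, 0.59659678, 0.23135742]), 'eef_rot': array([-0.11959888,  1.57068676,  1.14836847]), 'ft_force': array([-0.17138233,  0.42369332, -0.17362916]), 'wrist_torque': array([ 0.04998844, -0.01656434, -0.01907617]), 'opening': 1.002360303426827}
```

View pics/scene0.png

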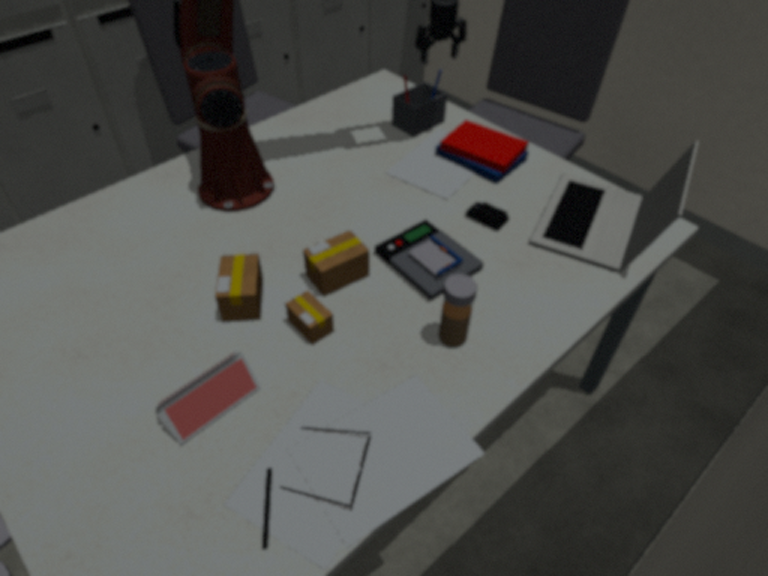

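View pics/top0.png

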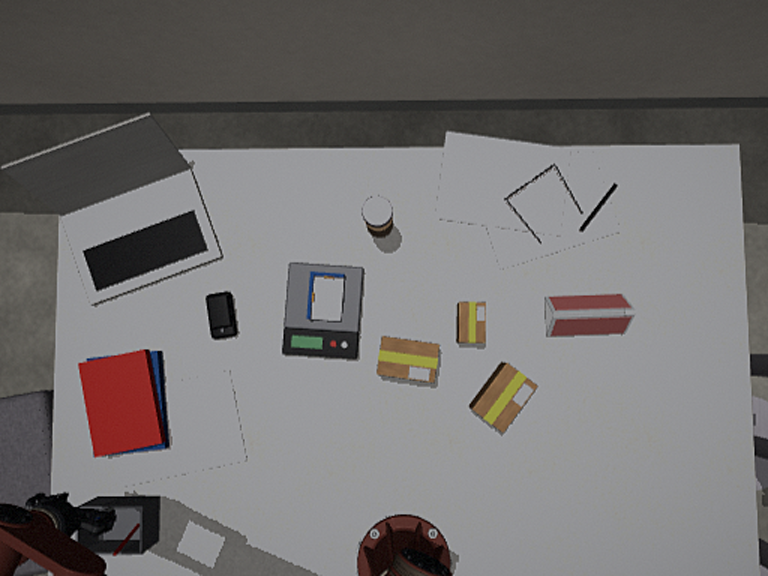

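Three cartons are visible. The rightmost small one, at top-view px (472,324), looks like the 90x60 parcel. The scale is at px (325,310), with its blue lips on the far and left sides. Next I fit the poses by silhouette.

```bash
cat >> h.py <<'E'
from scipy.optimize import minimize
S=4
def render(n,polysets):  # list of 3D point sets -> union of hulls, supersampled
    m=np.zeros((384*S,512*S),np.uint8)
    for P in polysets:
        q=proj(n,P);h=cv2.convexHull(((q+.5)*S*16-8).astype(np.int32));cv2.fillConvexPoly(m,h,255,shift=4)
    return cv2.resize(m,(512,384),interpolation=cv2.INTER_AREA)/255.
def box(x0,x1,y0,y1,z0,z1): return np.array([[x,y,z] for x in(x0,x1) for y in(y0,y1) for z in(z0,z1)],float)
def pose(P,p): c,s=np.cos(p[2]),np.sin(p[2]);return np.c_[P[:,:2]@np.array([[c,s],[-s,c]])+p[:2],P[:,2]]
def fit(boxes,masks,p0):
    f=lambda p:sum(np.abs(render(n,[pose(b,p) for b in boxes])-m).sum() for n,m in masks.items())
    best=None
    for dy in(-.3,0,.3):
        x=np.array(p0)+[0,0,dy]
        r=minimize(f,x,method='Nelder-Mead',options=dict(initial_simplex=np.vstack([x,x+[.01,0,0],x+[0,.01,0],x+[0,0,.15]]),xatol=1e-4,fatol=.05))
        if best is None or r.fun<best.fun:best=r
    return best.x,best.fun,sum(m.sum() for m in masks.values())
def near(t,n,p,tol=20):
    for d in spotter.silhouettes(t,n):
        ys,xs=np.nonzero(d["region"])
        if np.hypot(*(np.array([xs.mean(),ys.mean()])-proj(n,p)[0]))<tol:return d["region"].astype(float)
E
python3 - <<'E'
from h import *
fr={n:imaging.grab_frame(n) for n in("top","scene")}
for c in([.452,-.013],[.369,-.22],[.534,-.157]):
    M={n:near("parcel",n,[*c,.03],12) for n in fr};M={n:m for n,m in M.items() if m is not None}
    for L,W,H in((.09,.06,.06),(.12,.09,.08)):
        r=[fit([box(-L/2,L/2,-W/2,W/2,0,H)],M,[*c,y]) for y in(0,.8,1.57)]
        r=min(r,key=lambda a:a[1]);print(c,list(M),L,np.round(r[0],4),round(r[1]),r[2])
    for n in M: r=fit([box(-.045,.045,-.03,.03,0,.06)],{n:M[n]},[*c,0]);print("  ",n,np.round(r[0],4),round(r[1]),r[2])
c=[.596,.177]
sb=[box(-.075,.075,-.085,.085,0,.03),box(-.135,-.075,-.085,.085,0,.026),box(-.053,.053,-.038,.038,.03,.045)]
M={n:near("scale",n,[.57,.177,.03]) for n in fr};M={n:m for n,m in M.items() if m is not None}
for k in [list(M)]+[[n] for n in M]:
    r=fit(sb,{n:M[n] for n in k},[*c,0.]);print("scale",k,np.round(r[0],4),round(r[1]),r[2])
t=fr["top"][165:245,180:250];s=fr["scene"][140:205,240:330]
save("pics/ct.png",np.hstack([cv2.resize(t,(400,440),interpolation=cv2.INTER_NEAREST),cv2.resize(s,(400,440),interpolation=cv2.INTER_NEAREST)]),1)
for n,im in fr.items():
    for uv in proj(n,[[.6,.177,.045]]).astype(int): print(n,uv,im[uv[1]-12:uv[1]+13:4,uv[0]-12:uv[0]+13:4].tolist()[:4])
E
```

```text
[0.452, -0.013] ['top', 'scene'] 0.09 [ 0.4594 -0.0258  1.4917] 1171 2387.0Traceback (most recent call last):
  File "<stdin>", line 6, in <module>
  File "h.py", line 29, in fit
    r=minimize(f,x,method='Nelder-Mead',options=dict(initial_simplex=np.vstack([x,x+[.01,0,0],x+[0,.01,0],x+[0,0,.15]]),xatol=1e-4,fatol=.05))
    res = _minimize_neldermead(fun, x0, args, callback, bounds=bounds,
                               **options)
    fxr = func(xr)
    fx = function(np.copy(x), *(wrapper_args + args))
  File "h.py", line 25, in <lambda>
    f=lambda p:sum(np.abs(render(n,[pose(b,p) for b in boxes])-m).sum() for n,m in masks.items())
               ~~~^^^^^^^^^^^^^^^^^^^^^^^^^^^^^^^^^^^^^^^^^^^^^^^^^^^^^^^^^^^^^^^^^^^^^^^^^^^^^^^
  File "h.py", line 25, in <genexpr>
    f=lambda p:sum(np.abs(render(n,[pose(b,p) for b in boxes])-m).sum() for n,m in masks.items())
                          ~~~~~~^^^^^^^^^^^^^^^^^^^^^^^^^^^^^^
  File "h.py", line 20, in render
    q=proj(n,P);h=cv2.convexHull(((q+.5)*S*16-8).astype(np.int32));cv2.fillConvexPoly(m,h,255,shift=4)
  File "h.py", line 9, in proj
    K,e,Rm,_=cam(n);c=(np.atleast_2d(P)-e)@Rm*[1,-1,-1];p=c@K.T;return p[:,:2]/p[:,2:]
             ~~~^^^
  File "h.py", line 5, in cam
    m=imaging.camera_model(n);o=np.array(m["orientation"],float)
ValueError: time passes only in moves, steps and waits
```

```bash
sed -i '1i import functools' h.py; sed -i 's/^def cam(n)/@functools.cache\ndef cam(n)/' h.py
python3 - <<'E'
from h import *
fr={n:imaging.grab_frame(n) for n in("top","scene")}
np.savez("fr.npz",**fr)
c=[.534,-.157]
M={n:near("parcel",n,[*c,.03],12) for n in fr};M={n:m for n,m in M.items() if m is not None}
for k in [list(M)]+[[n] for n in M]:
    r=fit([box(-.045,.045,-.03,.03,0,.06)],{n:M[n] for n in k},[*c,0.]);print("parcel",k,np.round(r[0],4),round(r[1]),r[2])
c=[.596,.177]
sb=[box(-.075,.075,-.085,.085,0,.03),box(-.135,-.075,-.085,.085,0,.026),box(-.053,.053,-.038,.038,.03,.045)]
M={n:near("scale",n,[.57,.177,.03]) for n in fr};M={n:m for n,m in M.items() if m is not None}
for k in [list(M)]+[[n] for n in M]:
    r=fit(sb,{n:M[n] for n in k},[*c,0.]);print("scale",k,np.round(r[0],4),round(r[1]),r[2])
t=fr["top"][165:245,180:250];s=fr["scene"][140:205,240:330]
save("pics/ct.png",np.hstack([cv2.resize(t,(400,440),interpolation=cv2.INTER_NEAREST),cv2.resize(s,(400,440),interpolation=cv2.INTER_NEAREST)]),1)
for n,im in fr.items():
    u,v=proj(n,[[.6,.177,.045]]).astype(int)[0]; print(n,u,v);print(np.array2string(im[v-20:v+21:3,u-20:u+21:4].astype(int)@[1000000,1000,1],threshold=9999,max_line_width=200))
E
```

```text
parcel ['top', 'scene'] [ 0.5339 -0.1566 -0.037 ] 86 1307.0
parcel ['top'] [ 0.532  -0.1566 -0.0181] 25 527.0
parcel ['scene'] [ 0.5366 -0.1576 -0.0214] 38 780.0
scale ['top', 'scene'] [ 0.593   0.1764 -0.071 ] 425 5045.0
scale ['top'] [ 0.5928  0.1762 -0.0609] 138 3028.0
scale ['scene'] [ 0.595   0.1779 -0.0934] 284 2017.0
top 214 195
[[ 91092095  71071074 108109112 150151154 147147149 149150152 152152153 158160160 158158162 158158156 156157157]
 [108108111 110109112 109110112 109111114 107108111 110111115 111111115 112113117 109111113  97099101  91092096]
 [109111114 109109113 106107110  88097112  66083116  83092114 106107116 107107115 108108115 113111114 109110114]
 [107107111 107107111 108107111  89097115 110107104  93095102 103084047  73067081  37061107  56056056 110111115]
 [108107111 108109112 109110112  45073116 164163165 152154157 155157160 157158161 156156159 115115120 110109114]
 [107107111 108108111 108108113  41070116 157158159 153154157 154155157 154155158 154155158 114115119 110109114]
 [108108111 107108112 106108111  23059117 158158162 155155159 154154156 155155158 15
[... 1717 characters left out ...]
  52058067  59062065]
 [ 59062064  45046049  75076080  97096102  98098103  99098102  98097100  88087092  23040067  44050058  61065067]
 [ 59063065  58061064  46046050  79080084  98098104 101099105  81076080  31040063  25030040  58061064  61064066]
 [ 58061065  60063066  59062065  42043046  87086091  66073087  22036057  37041046  57060063  61064066  53056059]
 [ 43045048  59062066  62062067  57059062  43044047  25028040  48050052  73074078  87087091  84085089  58059061]
 [ 28029030  47051053  60063067  61064067  56058062  48049050  67068071  96095100  98097103  96097100  95095100]
 [ 74076073  29031032  49051053  60062064  60062065  61064067  76077080  97097101  96094100  97098101  98097102]]
```

View pics/ct.png

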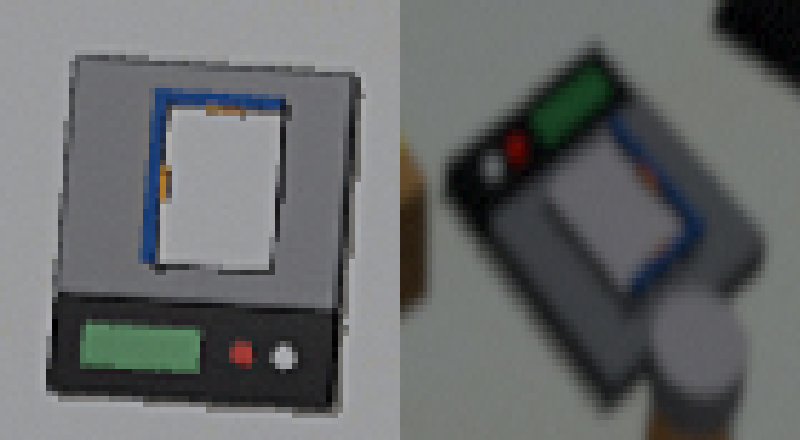

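```bash
cat > pan.py <<'E'
from h import *
def panfit(fr,p0=(.596,.177,-.068)):
    out={}
    bs=[box(-.053,.053,-.038,.038,.043,.045),box(.045,.053,-.038,.038,.045,.055),box(-.053,.053,.030,.038,.045,.055)]
    for n,thr in(("top",135),("scene",85)):
        im=fr[n].astype(int);roi=render(n,[pose(box(-.068,.068,-.056,.056,.045,.045),p0)])>.5
        m=((im[:,:,0]>thr)|(im[:,:,2]-im[:,:,0]>25)|(im[:,:,0]-im[:,:,2]>20))&roi
        m=cv2.morphologyEx(m.astype(np.uint8),cv2.MORPH_OPEN,np.ones((2,2),np.uint8))
        cn,lab,st,_=cv2.connectedComponentsWithStats(m);m=(lab==1+st[1:,4].argmax()).astype(float)
        f=lambda p:np.abs(render(n,[pose(b,p) for b in bs])-m).sum()
        x=np.array(p0);r=minimize(f,x,method='Nelder-Mead',options=dict(initial_simplex=np.vstack([x,x+[.006,0,0],x+[0,.006,0],x+[0,0,.06]]),xatol=1e-4,fatol=.05))
        out[n]=(np.round(r.x,4),round(r.fun),m.sum())
    return out
E
python3 - <<'E'
from pan import *
fr=dict(np.load("fr.npz"));print(panfit(fr))
# line fit of blue in top
for n in fr:
    im=fr[n].astype(int);b=(im[:,:,2]-im[:,:,0]>30)
    ys,xs=np.nonzero(b);P=unproj(n,np.c_[xs,ys],.055);k=(np.abs(P[:,0]-.6)<.08)&(np.abs(P[:,1]-.177)<.07);P=P[k]
    print(n,len(P));
    for y in(-.05,-.068,-.085):
        c,s=np.cos(y),np.sin(y);Q=(P[:,:2]-[.594,.177])@np.array([[c,-s],[s,c]]);print(y,np.round(Q.min(0),4),np.round(Q.max(0),4), np.round(np.percentile(Q,[2,98],axis=0),4).tolist())
E
```

```text
{'top': (array([ 0.5913,  0.1673, -0.076 ]), 62, np.float64(694.0)), 'scene': (array([0.5972, 0.1682, 0.0254]), 216, np.float64(311.0))}
top 133
-0.05 [-0.0515 -0.0471] [0.054  0.0318] [[-0.0493, -0.0437], [0.0534, 0.031]]
-0.068 [-0.0521 -0.0462] [0.054 0.031] [[-0.0498, -0.0427], [0.0533, 0.0306]]
-0.085 [-0.0526 -0.0454] [0.0541 0.0309] [[-0.0503, -0.0418], [0.0536, 0.0305]]
scene 66
-0.05 [-0.0472 -0.0456] [0.0577 0.0295] [[-0.0426, -0.0415], [0.0574, 0.0291]]
-0.068 [-0.0477 -0.0446] [0.0581 0.0289] [[-0.043, -0.0405], [0.0573, 0.0286]]
-0.085 [-0.0482 -0.0436] [0.0586 0.0288] [[-0.0435, -0.0396], [0.0574, 0.0286]]
```

jog_arm(
  plan=[
    [348,-754,-30,0.278,1],
    [348,-754,-30,0.278,1],
    [348,-754,-30,0.278,1],
    [348,-754,-30,0.278,1],
    [348,-754,-30,0.278,1],
    [348,-754,-30,0.278,1],
    [348,-754,-30,0.278,1],
    [348,-754,-30,0.278,1],
    [348,-754,-30,0.278,1],
    [348,-754,-30,0.278,1],
    [348,-754,-30,0.278,1],
    [348,-754,-30,0.278,1],
    [348,-754,-30,0.278,1],
    [348,-754,-30,0.278,1],
    [348,-754,-30,0.278,1],
    [348,-754,-60,0.278,1],
    [348,-754,-100,0.278,1],
    [348,-754,-100,0.278,1],
    [348,-754,-100,0.278,1],
  ],
  grip_force=40,
)

```text
time_s: 3.68
position: [0.5348, -0.1564, 0.1326]
eef_rot: [-1.754, 1.57, -0.206]
ft_force: [1.2, -0.3, 0.2]
opening: 0.997
```

Run:
```python
from h import *
fr={n:imaging.grab_frame(n) for n in("top","scene")}
a=fr["top"][175:255,275:355];s=fr["scene"][150:240,170:260]
save("pics/c2.png",np.hstack([cv2.resize(a,(400,400)),cv2.resize(s,(400,400))]),1)
```

```text
(no output)
```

View pics/c2.png

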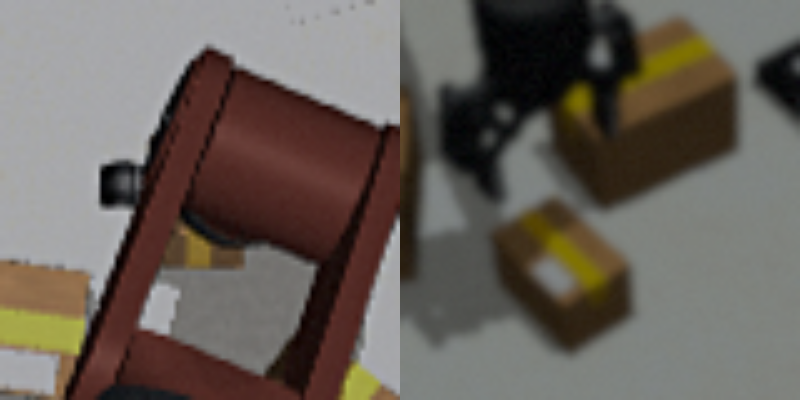

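The gripper hangs centred over the small parcel, with the fingers astride its width at crop px (490,190) and (615,130). Descending.

jog_arm(
  plan=[
    [-1,0,-30,0,1],
    [-1,0,-60,0,1],
    [-1,0,-80,0,1],
    [-1,0,-95,0,1],
    [-1,0,-110,0,1],
    [-1,0,-110,0,1],
    [-1,0,-110,0,0.3],
    [-1,0,-110,0,0.3],
    [-1,0,-110,0,0.3],
    [-1,0,-110,0,0.3],
    [-1,0,-110,0,0.3],
    [-1,0,-110,0,0.3],
    [-1,0,-110,0,0.3],
  ],
)

```text
time_s: 5.4
position: [0.5359, -0.1578, 0.0248]
eef_rot: [-1.91, 1.565, -0.364]
ft_force: [0.0, -0.3, 5.9]
opening: 0.697
```

jog_arm(
  plan=[
    [0,0,10,0,0.3],
    [0,0,30,0,0.3],
    [0,0,70,0,0.3],
    [0,0,110,0,0.3],
    [0,0,130,0,0.3],
    [0,0,130,0,0.3],
    [0,0,130,0,0.3],
  ],
  grip_force=60,
)

```text
time_s: 6.28
position: [0.5348, -0.1573, 0.1538]
eef_rot: [-1.895, 1.567, -0.349]
ft_force: [-0.9, 0.6, -3.1]
opening: 0.689
```

jog_arm(
  plan=[
    [8,50,0,-0.01,0.3],
    [16,100,0,-0.02,0.3],
    [24,150,0,-0.03,0.3],
    [32,200,0,-0.045,0.3],
    [40,250,0,-0.045,0.3],
    [46,290,0,-0.045,0.3],
    [50,320,0,-0.045,0.3],
    [50,320,-20,-0.045,0.3],
    [50,320,-40,-0.045,0.3],
    [50,320,-40,-0.045,0.3],
    [50,320,-40,-0.045,0.3],
    [50,320,-40,-0.045,0.3],
  ],
)

```text
time_s: 7.78
position: [0.5857, 0.1622, 0.1148]
eef_rot: [-1.721, 1.565, -0.22]
ft_force: [1.2, 0.0, -2.0]
opening: 0.693
```

Run:
```python
from h import *
fr={n:imaging.grab_frame(n) for n in("top","scene")}
np.savez("fr2.npz",**fr)
s=sensors.state();print(s["position"],s["eef_rot"],s["ft_force"])
for n in fr:
    m=near("parcel",n,[.585,.16,.12],15)
    if m is not None:
        zb=s["position"][2]-.0248
        r=fit([box(-.045,.045,-.03,.03,zb,zb+.06)],{n:m},[.585,.162,-.07]);print(n,np.round(r[0],4),round(r[1]),r[2])
a=fr["top"][160:240,180:260];b=fr["scene"][125:205,240:320]
save("pics/c3.png",np.hstack([cv2.resize(a,(400,400)),cv2.resize(b,(400,400))]),1)
```

```text
[0.58563544 0.16246598 0.11488483] [-1.71692758  1.56509574 -0.21567567] [-0.40328143  0.61323225 -2.7941188 ]
top [0.5211 0.1633 0.934 ] 530 76.0
scene [ 0.5878  0.1628 -0.0188] 228 548.0
```

View pics/c3.png

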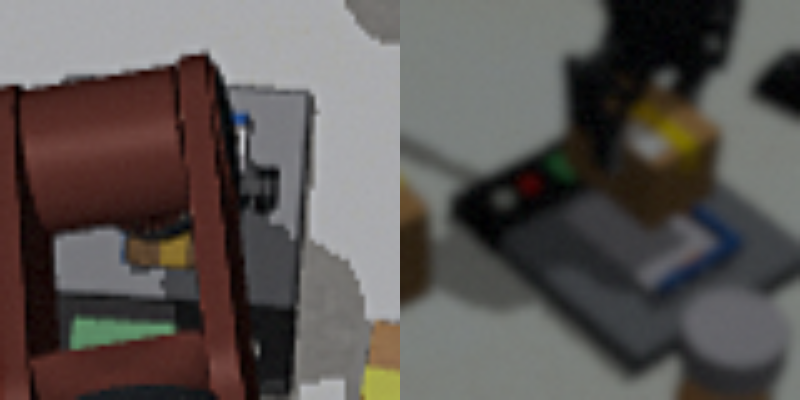

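The parcel hangs level over the pan, with its near-left part above crop px (650,200). The blue lip corner is visible beyond it at (740,240). Lowering in steps.

jog_arm(
  plan=[
    [0,0,-10,0,0.3],
    [0,0,-20,0,0.3],
    [0,0,-30,0,0.3],
    [0,0,-35,0,0.3],
    [0,0,-39,0,0.3],
    [0,0,-41,0,0.3],
    [0,0,-42,0,0.3],
    [0,0,-42,0,0.3],
  ],
)

```text
time_s: 8.98
position: [0.5855, 0.1626, 0.0728]
eef_rot: [-1.72, 1.565, -0.219]
ft_force: [0.2, 0.3, -2.3]
opening: 0.694
```

Run:
```python
from h import *
im=imaging.grab_frame("scene");s=sensors.state();print(s["position"],s["ft_force"])
save("pics/c4.png",im[140:205,260:340],9)
```

```text
[0.58560283 0.16264383 0.07293071] [-0.44107021 -0.42557522 -1.66441038]
```

View pics/c4.png

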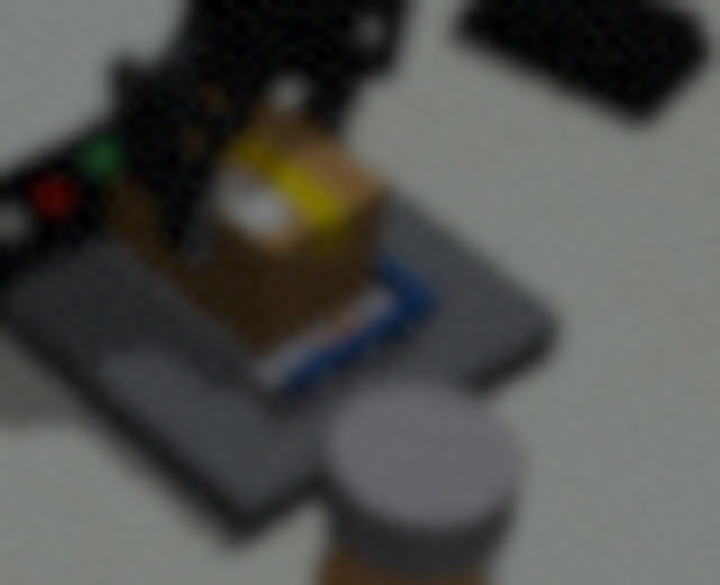

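The parcel is just above the pan. A strip of bare pan shows before the far lip at px (330,340), and the parcel is clear of the lips. Touching down.

jog_arm(
  plan=[
    [0,0,-1,0,0.3],
    [0,0,-2,0,0.3],
    [0,0,-3,0,0.3],
    [0,0,-3,0,0.3],
  ],
)

```text
time_s: 9.52
position: [0.5856, 0.1627, 0.0699]
eef_rot: [-1.706, 1.565, -0.205]
ft_force: [-1.4, 0.4, -2.8]
opening: 0.693
```

jog_arm(
  plan=[
    [0,0,-0.7,0,0.3],
    [0,0,-1.4,0,0.3],
    [0,0,-1.4,0,0.3],
  ],
)

```text
time_s: 9.9
position: [0.5857, 0.1627, 0.0698]
eef_rot: [-1.745, 1.565, -0.243]
ft_force: [-2.6, -1.6, 5.0]
opening: 0.693
```

jog_arm(
  plan=[
    [1,-0.07,0,0,0.3],
    [2,-0.14,0,0,0.3],
    [3,-0.21,0,0,0.3],
    [4,-0.28,0,0,0.3],
    [4,-0.28,0,0,0.3],
  ],
)

```text
time_s: 10.52
position: [0.5897, 0.1625, 0.0698]
eef_rot: [-1.717, 1.565, -0.216]
ft_force: [-3.4, -0.3, 2.7]
opening: 0.691
```

jog_arm(
  plan=[
    [0.7,-0.05,0,0,0.3],
    [1.5,-0.1,0,0,0.3],
    [1.5,-0.1,0,0,0.3],
  ],
)

```text
time_s: 10.9
position: [0.5915, 0.1624, 0.0699]
eef_rot: [-1.682, 1.565, -0.181]
ft_force: [-3.5, 0.2, 3.1]
opening: 0.692
```

```bash
cat > f.py <<'E'
from h import *
import sys
F=[];
for i in range(int(sys.argv[1]) if len(sys.argv)>1 else 4):
    im=imaging.grab_frame("scene");s=sensors.state();F.append(np.r_[s["ft_force"],s["wrist_torque"]])
F=np.array(F);print(s["time_s"],s["position"],s["eef_rot"][2]-s["eef_rot"][0]-np.pi/2,F.mean(0).round(2),F.std(0).round(2))
E
python3 f.py
```

```text
11.1 [0.59146598 0.16239493 0.06982921] -0.06924239405281085 [-3.32  0.5   2.8   0.08  0.64 -0.01] [0.49 0.55 0.87 0.04 0.01 0.03]
```

jog_arm(
  plan=[
    [0.6,-0.05,0.2,0,0.3],
    [1.2,-0.1,0.2,0,0.3],
    [1.2,-0.1,0.2,0,0.3],
  ],
)

```text
time_s: 11.48
position: [0.5928, 0.1623, 0.0699]
eef_rot: [-1.685, 1.565, -0.183]
ft_force: [-2.7, 0.1, 1.0]
opening: 0.697
```

```bash
python3 f.py
```

```text
11.675 [0.59274735 0.16226653 0.06986375] -0.06925450286303825 [-2.12  0.94  0.69  0.06  0.41 -0.01] [0.13 0.49 0.57 0.04 0.03 0.03]
```

jog_arm(
  plan=[
    [0.6,-0.05,0,0,0.3],
    [1.2,-0.1,0,0,0.3],
    [1.2,-0.1,0,0,0.3],
  ],
)

```text
time_s: 12.05
position: [0.5942, 0.1621, 0.0699]
eef_rot: [-1.672, 1.564, -0.17]
ft_force: [-2.4, -0.5, -0.0]
opening: 0.691
```

```bash
python3 f.py
```

```text
12.25 [0.59414975 0.16211115 0.06987349] -0.0692581798213836 [-2.02  0.88  0.43  0.07  0.39  0.01] [0.3  0.21 0.68 0.02 0.04 0.02]
```

jog_arm(
  plan=[
    [0.5,-0.04,0,0,0.3],
    [1,-0.07,0,0,0.3],
    [1,-0.07,0,0,0.3],
  ],
)

```text
time_s: 12.62
position: [0.5952, 0.1621, 0.0698]
eef_rot: [-1.671, 1.564, -0.169]
ft_force: [-2.7, 0.9, -0.1]
opening: 0.694
```

```bash
python3 f.py
```

```text
12.825 [0.59519107 0.16206283 0.06985285] -0.0692651685652077 [-2.42  0.08  0.5   0.07  0.47 -0.01] [0.23 0.1  0.45 0.02 0.02 0.01]
```

jog_arm(
  plan=[
    [0.5,-0.04,0,0,0.3],
    [1,-0.07,0,0,0.3],
    [1,-0.07,0,0,0.3],
  ],
)

```text
time_s: 13.2
position: [0.5963, 0.162, 0.0699]
eef_rot: [-1.663, 1.564, -0.162]
ft_force: [-2.0, 1.1, 0.7]
opening: 0.696
```

```bash
python3 f.py
```

```text
13.4 [0.59631173 0.16196102 0.06984308] -0.06929712171055247 [-2.34  0.53  0.61  0.1   0.5   0.02] [0.72 0.19 0.38 0.01 0.02 0.03]
```

jog_arm(
  plan=[
    [0.5,-0.04,0,0,0.3],
    [1,-0.07,0,0,0.3],
    [1,-0.07,0,0,0.3],
  ],
)

```text
time_s: 13.78
position: [0.5967, 0.162, 0.0698]
eef_rot: [-1.718, 1.565, -0.217]
ft_force: [-6.3, 0.2, 2.3]
opening: 0.695
```

```bash
python3 f.py
```

```text
13.975 [0.59673763 0.16194158 0.0698372 ] -0.06922399586011219 [-4.78  0.1   3.17  0.11  1.    0.01] [0.46 0.42 0.63 0.02 0.03 0.02]
```

jog_arm(
  plan=[
    [0.5,-0.04,0,0,0.3],
    [1,-0.07,0,0,0.3],
    [1,-0.07,0,0,0.3],
  ],
)

```text
time_s: 14.35
position: [0.5968, 0.1619, 0.0698]
eef_rot: [-1.872, 1.567, -0.371]
ft_force: [-6.5, -0.2, 4.3]
opening: 0.697
```

```bash
python3 f.py
python3 - <<'E'
from h import *
im=imaging.grab_frame("scene")
save("pics/c5.png",im[140:205,260:340],9)
E
```

```text
14.55 [0.5968281  0.16193893 0.06980331] -0.06913748373422512 [-6.42  0.6   3.72  0.12  1.16  0.04] [0.43 0.24 0.27 0.02 0.01 0.05]
```

View pics/c5.png

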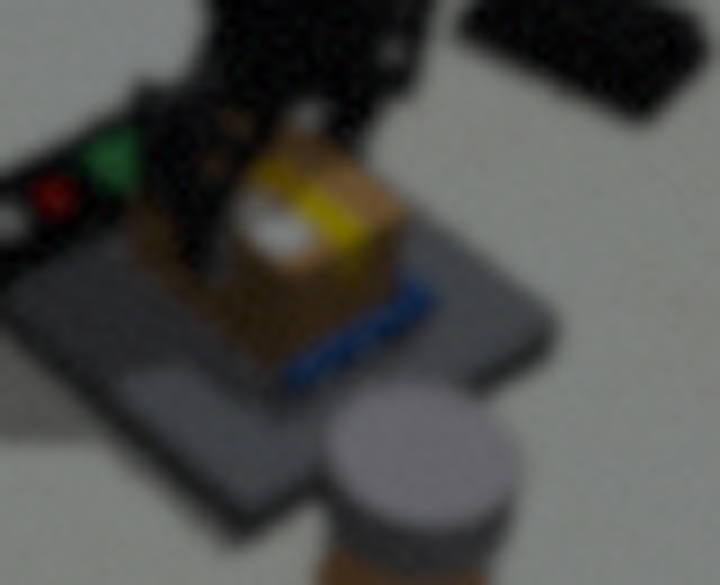

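The far lip now shows unbroken blue directly against the parcel, with no bare pan or tab visible. The contact is felt at about 4–6 N. Now sliding towards the left lip.

jog_arm(
  plan=[
    [0.07,1,0.2,0,0.3],
    [0.14,2,0.2,0,0.3],
    [0.21,3,0.2,0,0.3],
    [0.21,3,0.2,0,0.3],
  ],
)

```text
time_s: 15.1
position: [0.5969, 0.1627, 0.0699]
eef_rot: [-2.642, 1.565, -1.139]
ft_force: [-4.5, -5.8, 2.7]
opening: 0.695
```

```bash
python3 f.py
```

```text
15.3 [0.59690163 0.16269787 0.06987451] -0.06878940177470239 [-4.58 -5.58  2.61 -0.99  0.85 -0.07] [0.44 0.4  0.56 0.03 0.04 0.03]
```

jog_arm(
  plan=[
    [0.05,0.7,0,0,0.3],
    [0.1,1.4,0,0,0.3],
    [0.1,1.4,0,0,0.3],
  ],
)

```text
time_s: 15.68
position: [0.5969, 0.1628, 0.0699]
eef_rot: [-2.828, 1.563, -1.325]
ft_force: [-5.0, -4.5, 3.9]
opening: 0.695
```

```bash
python3 f.py
```

```text
15.875 [0.59694567 0.16272963 0.06989962] -0.06865836241390055 [-4.73 -3.83  3.28 -0.63  0.87 -0.11] [0.61 0.31 0.12 0.02 0.02 0.03]
```

jog_arm(
  plan=[
    [0.04,0.5,0,0,0.3],
    [0.08,1,0,0,0.3],
    [0.08,1,0,0,0.3],
  ],
)

```text
time_s: 16.25
position: [0.5969, 0.1628, 0.0699]
eef_rot: [-2.928, 1.561, -1.426]
ft_force: [-4.8, -4.0, 3.2]
opening: 0.69
```

```bash
python3 f.py
```

```text
16.45 [0.59695978 0.16278919 0.0699077 ] -0.06856504010266029 [-4.66 -3.48  2.81 -0.49  0.85 -0.1 ] [0.6  0.17 0.49 0.03 0.04 0.01]
```

The push in y stopped after 0.8 mm, although x is still loaded at about 4.7 N. That may be stiction, so I'll ease off x and the downward load and then try again.

jog_arm(
  plan=[
    [-0.8,0,0.3,0,0.3],
    [-0.8,0,0.3,0,0.3],
  ],
)

```text
time_s: 16.7
position: [0.5967, 0.1627, 0.07]
eef_rot: [-2.758, 1.561, -1.256]
ft_force: [-1.9, -2.0, -1.4]
opening: 0.693
```

```bash
python3 f.py
```

```text
16.9 [0.59671732 0.16272363 0.07009898] -0.06851734689529021 [-0.75 -1.14 -1.73 -0.21  0.13 -0.12] [0.59 0.45 0.45 0.03 0.02 0.04]
```

jog_arm(
  plan=[
    [0.05,0.7,0.1,0,0.3],
    [0.1,1.4,0.1,0,0.3],
    [0.1,1.4,0.1,0,0.3],
  ],
)

```text
time_s: 17.27
position: [0.5968, 0.1643, 0.0701]
eef_rot: [-2.771, 1.561, -1.268]
ft_force: [-0.7, -0.3, -1.8]
opening: 0.691
```

```bash
python3 f.py
```

```text
17.475 [0.59681592 0.16430557 0.0701166 ] -0.06849325883306001 [-0.97 -1.12 -1.6  -0.18  0.15 -0.08] [0.65 0.31 0.59 0.03 0.03 0.02]
```

It was friction; the parcel now slides freely. Continuing in y.

jog_arm(
  plan=[
    [0.04,0.6,0,0,0.3],
    [0.1,1.2,0,0,0.3],
    [0.1,1.2,0,0,0.3],
  ],
)

```text
time_s: 17.85
position: [0.5969, 0.1656, 0.0701]
eef_rot: [-2.768, 1.561, -1.266]
ft_force: [-0.4, -0.7, -1.6]
opening: 0.696
```

```bash
python3 f.py 3
```

```text
18.0 [0.59687615 0.16561571 0.07005964] -0.06855595174882989 [-0.76 -0.44 -1.77 -0.13  0.18 -0.04] [0.42 0.12 0.63 0.03 0.03 0.04]
```

jog_arm(
  plan=[
    [0.04,0.6,0,0,0.3],
    [0.1,1.2,0,0,0.3],
    [0.1,1.2,0,0,0.3],
  ],
)

```text
time_s: 18.38
position: [0.597, 0.1669, 0.0701]
eef_rot: [-2.766, 1.561, -1.263]
ft_force: [-0.9, -0.6, -2.3]
opening: 0.695
```

```bash
python3 f.py 3
```

```text
18.525 [0.59699625 0.16685701 0.07009616] -0.06853791122818009 [-0.93 -0.49 -1.84 -0.17  0.17 -0.06] [0.49 0.62 0.19 0.   0.02 0.04]
```

jog_arm(
  plan=[
    [0.04,0.6,0,0,0.3],
    [0.1,1.2,0,0,0.3],
    [0.1,1.2,0,0,0.3],
  ],
)

```text
time_s: 18.9
position: [0.5971, 0.1681, 0.0701]
eef_rot: [-2.76, 1.561, -1.258]
ft_force: [-0.8, -1.5, -2.2]
opening: 0.689
```

```bash
python3 f.py 3
```

```text
19.05 [0.59712296 0.16811044 0.07010886] -0.0686459325076123 [-1.18 -0.68 -2.1  -0.15  0.2  -0.06] [0.18 0.33 0.84 0.02 0.06 0.02]
```

jog_arm(
  plan=[
    [0.03,0.5,0,0,0.3],
    [0.07,1,0,0,0.3],
    [0.07,1,0,0,0.3],
  ],
)

```text
time_s: 19.42
position: [0.5972, 0.1692, 0.0701]
eef_rot: [-2.749, 1.562, -1.247]
ft_force: [-1.2, -2.0, -1.5]
opening: 0.694
```

```bash
python3 f.py 3
```

```text
19.575 [0.5971566  0.1691711  0.07008234] -0.06860344666462348 [-0.73 -1.49 -1.94 -0.19  0.18 -0.07] [0.27 0.32 0.22 0.02 0.03 0.02]
```

jog_arm(
  plan=[
    [0.03,0.5,0,0,0.3],
    [0.07,1,0,0,0.3],
    [0.07,1,0,0,0.3],
  ],
)

```text
time_s: 19.95
position: [0.5972, 0.1696, 0.0701]
eef_rot: [-2.807, 1.561, -1.304]
ft_force: [-1.2, -3.3, -1.8]
opening: 0.692
```

```bash
python3 f.py 3
```

```text
20.1 [0.5971434  0.16963738 0.07001845] -0.06859863220256912 [-1.   -3.5  -1.79 -0.75  0.23 -0.1 ] [0.18 0.36 0.21 0.04 0.03 0.  ]
```

Contact with the left lip is felt at y≈0.1697. Next I press lightly into both lips and probe the yaw fit with small twists.

jog_arm(
  plan=[
    [0.3,0.4,0,0,0.3],
    [0.6,0.8,0,0,0.3],
    [0.6,0.8,0,0,0.3],
  ],
)

```text
time_s: 20.48
position: [0.5973, 0.1697, 0.07]
eef_rot: [-2.968, 1.56, -1.466]
ft_force: [-2.6, -5.4, 0.0]
opening: 0.689
```

```bash
python3 f.py 3
```

```text
20.625 [0.59726047 0.16974392 0.06999841] -0.06829586179217983 [-2.62 -5.42 -0.11 -0.99  0.45 -0.07] [0.52 0.35 0.83 0.01 0.01 0.04]
```

jog_arm(
  plan=[
    [0.3,0.4,0,0.01,0.3],
    [0.6,0.5,0,0.02,0.3],
    [0.6,0.5,0,0.02,0.3],
  ],
)

```text
time_s: 21.0
position: [0.5974, 0.1697, 0.07]
eef_rot: [-3.098, 1.559, -1.577]
ft_force: [-2.8, -5.4, 0.2]
opening: 0.692
```

```bash
python3 f.py 3
```

```text
21.15 [0.59739698 0.1697088  0.07001513] -0.04995519086670974 [-2.95 -5.41 -0.65 -0.9   0.44 -0.51] [0.46 0.47 0.24 0.03 0.02 0.04]
```

jog_arm(
  plan=[
    [0.3,0.4,0,-0.02,0.3],
    [0.5,0.5,0,-0.04,0.3],
    [0.5,0.5,0,-0.04,0.3],
  ],
)

```text
time_s: 21.52
position: [0.5972, 0.1698, 0.07]
eef_rot: [3.066, 1.558, -1.735]
ft_force: [-3.6, -5.2, -0.0]
opening: 0.688
```

```bash
python3 f.py 3
```

```text
21.675 [0.5972295  0.16972225 0.07001796] -6.37111248131361 [-3.26 -4.72  1.01 -0.78  0.51  0.34] [0.39 0.17 0.43 0.   0.02 0.01]
```

Tz is zero at about −0.071 rad and symmetric either side, so the parcel lies flush. Restoring the yaw, keeping light pressure into the corner, then opening.

jog_arm(
  plan=[
    [0.3,0.3,-0.1,0.016,0.3],
    [0.5,0.4,-0.2,0.016,0.3],
    [0.5,0.4,-0.2,0.016,0.3],
  ],
)

```text
time_s: 22.05
position: [0.5974, 0.1698, 0.0701]
eef_rot: [2.997, 1.556, -1.786]
ft_force: [-3.2, -5.2, 0.3]
opening: 0.694
```

```bash
python3 f.py 3
```

```text
22.2 [0.59734356 0.16977003 0.07005934] -6.3547101656892115 [-2.95 -4.88  0.73 -0.83  0.47 -0.03] [0.18 0.22 0.31 0.03 0.02 0.02]
```

jog_arm(
  plan=[
    [0.2,0.2,0,0,0.72],
    [0.2,0.2,0,0,0.76],
    [0.2,0.2,0,0,0.82],
    [0.2,0.2,0,0,0.9],
    [0.2,0.2,0,0,1],
    [0.2,0.2,0,0,1],
    [0.2,0.2,0,0,1],
  ],
)

```text
time_s: 23.08
position: [0.5975, 0.17, 0.07]
eef_rot: [2.995, 1.557, -1.789]
ft_force: [-0.3, 0.0, -0.3]
opening: 1.001
```

```bash
python3 f.py 2;  python3 - <<'E'
from h import *
im=imaging.grab_frame("scene")
save("pics/c6.png",im[140:205,260:340],9)
E
```

```text
23.175 [0.5975268  0.16994181 0.07001558] -6.354740922586371 [ 0.17 -0.24 -0.05  0.01  0.02  0.03] [0.18 0.23 0.02 0.03 0.01 0.07]
```

View pics/c6.png

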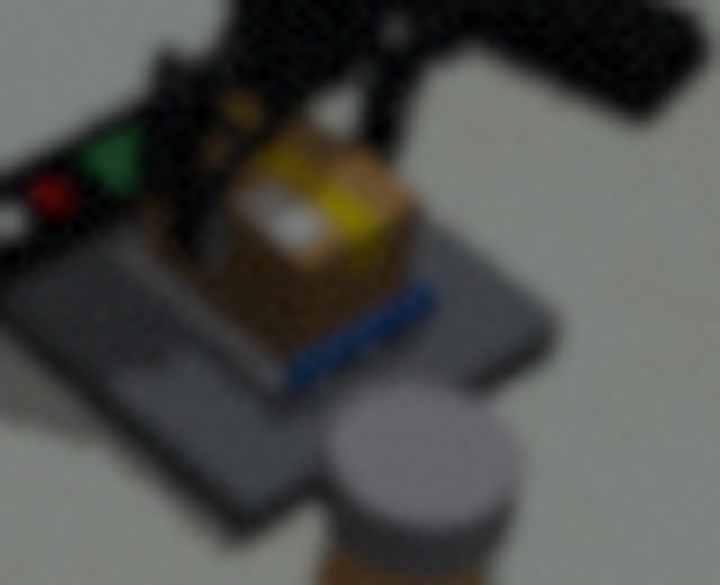

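The released parcel sits in the corner. The 8 mm bare margin shows evenly along its open long side, and the far lip is hard against it. Retreating straight up and aside.

jog_arm(
  plan=[
    [0,0,10,0,1],
    [0,0,30,0,1],
    [0,0,60,0,1],
    [0,0,110,0,1],
    [0,0,160,0,1],
    [-50,40,170,0,1],
    [-100,80,170,0,1],
    [-150,120,170,0,1],
    [-200,170,170,0,1],
    [-250,230,170,0,1],
    [-280,280,170,0,1],
    [-280,280,170,0,1],
    [-280,280,170,0,1],
  ],
)

```text
time_s: 24.85
position: [0.3166, 0.4516, 0.2419]
eef_rot: [3.102, 1.559, -1.679]
ft_force: [-0.6, 0.2, -0.1]
opening: 1.004
```

Run:
```python
from h import *
fr={n:imaging.grab_frame(n) for n in("top","scene")}
for n in fr:
    m=near("parcel",n,[.593,.169,.075],15)
    if m is not None:
        r=fit([box(-.045,.045,-.03,.03,.045,.105)],{n:m},[.594,.169,-.07]);print(n,np.round(r[0],4),round(r[1]),r[2])
a=fr["top"][165:235,185:255];b=fr["scene"][135:205,250:320]
save("pics/c7.png",np.hstack([cv2.resize(a,(400,400),interpolation=cv2.INTER_CUBIC),cv2.resize(b,(400,400),interpolation=cv2.INTER_CUBIC)]),1)
```

```text
top [ 0.5927  0.1695 -0.0959] 38 562.0
scene [ 0.5977  0.1692 -0.0701] 52 696.0
```

View pics/c7.png

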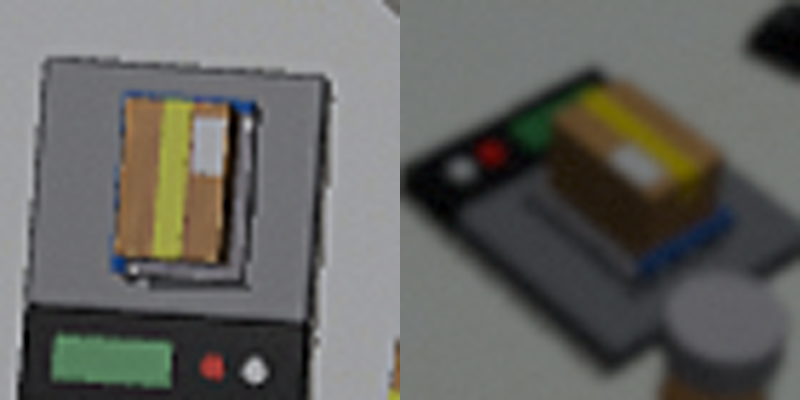

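```bash
python3 -c "
from bench import workorder;print(workorder.hand_in())"
```

```text
the job is handed in; nothing more can be done
None
```

I set the 90 × 60 mm parcel down a few mm short of both lips and slid it gently into the corner of the pan. I let go of it there, backed the arm off and handed the job in at about 25 s.

**Contact by feel:**
- **Far lip:** it was felt with the TCP at x ≈ 0.597. The push and downward force I read stayed around 6–7 N.
- **Left lip:** it was felt with the TCP at y ≈ 0.1697, at about 5 N. On the way the parcel stuck once by friction, at about 6 N in y with about 4.6 N still on the far lip. I eased the load and it slid on.
- **Fit:** small trial twists against both lips gave torques evenly balanced about −0.071 rad, so the parcel lies flush with the lips.

**Pictures after release:** both camera views show the parcel flat, with bare pan along both open edges and the far lip right against it. Forces read about zero with the gripper open. The arm then moved clear, and I never moved it towards the flask, mouse or sign.

**What was not certain:**
- **Tabs:** they were not seen directly pushed in, because the parcel hides them. That they are in is inferred from the lip contact.
- **Camera disagreement:** the silhouette fits differed by about 5 mm in x and 0.026 rad in yaw. The top view gave (0.593, 0.1695, −0.096) and the scene view (0.598, 0.169, −0.070). The scene yaw matches what was felt.
- **After letting go:** I did not nudge the parcel again to check for a slight spring-back.

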